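Show a press punch to the inspection camera

ROBOT

A 6-joint arm with a two-finger parallel gripper is mounted at the origin on a cart in front of the work surface, level with it; the furniture and walls round the work are solid. World frame = base frame: x ahead of the robot, y to its left, z up, the work surface at z = 0. Lengths are in m, angles in degrees, forces in N, time in s.
With the tool pointing down it reaches from about 0.375 to 0.9 m from the base axis. Payload 3.1 kg.
Tool frame: the origin (TCP) lies between the finger pads; the fingertips stand 11 mm ahead of it and the grasp point (between the pads) lies 8 mm behind it; z points along the fingers, y is the direction in which the jaws open and shut (so a half turn about z gives the same grasp; the last joint's range is limited). The gripper opens to 87 mm and grips with 3 to 60 N. Pads are 19 mm wide; open, the fingers measure 117 mm over their backs; the gripper's body (75 mm by 190 mm) begins 51 mm behind the grasp point.
Start: joints at [-79.784, 30.224, 82.088, -0, 67.689, -10.227], TCP at [0.218, -0.586, 0.234] pointing down, gripper open.
Joint ranges: [-176.69, 176.69], [-43.24, 126.21], [12.49, 139.97], [-82, 262], [0, 151.66], [-163.58, 163.58]. Speed limits (degrees/s): [159.86, 159.86, 180, 180, 180, 180].

INTERFACE

Orientations are given as a 3x3 rotation matrix whose columns are the frame's x, y, z axes.
In Python, from rig import bot, vision gives the robot as it stands. The module is installed in compiled form; this text tells all that it offers.
- The arm moves only by the tool jog_arm, never from a script. Its argument "rows" is a list of rows, each an object with "dp": the shift along the tool's x, y, z in mm, a list of three; "turn": the turn, a rotation vector about the tool's x, y, z in degrees, a list of three; "grip": the opening, from 0 (shut) to 1 (fully open). A call has 1 to 10 rows; each row is the pose to reach, as a shift and turn from the pose commanded when the call began, along the tool's axes at that moment; what a row does not reach only later rows make up. A row lasts 1/10 s, in which the tool goes at most 50 mm and 8.59 degrees, less where a joint would pass 70% of its speed; a pose out of reach is approached as far as the arm can. A call with a gripper value outside its range is refused whole. The fingers move at their own pace and stop on an object; the grip force is fixed at half the most. Time passes only in rows, so rows that repeat a pose let the fingers close. It gives the time, the measured TCP pose, the force and the opening at its end, in the units of the state.
- bot.read_state(): the state, without advancing time (a new reading comes with each control period).
- vision.capture(name): name is "side" or "top" or "wrist"; returns (picture, depth): 400x640x3 uint8, red, green, blue; 400x640 float32, m along the optical axis (not along the pixel's ray), 0 where there is no reading.
- vision.camera_info(name): a dict with "vertical_fov" (degrees; the focal length in pixels is half the picture's height over the tangent of half this angle, whatever the lens; pixels are square), "cx", "cy" (the principal point, pixels), "k1" (the pictures are not rectified: a ray, as slopes to the right and down, at radius r is drawn at 1 + k1 r^2 times it, then the intrinsics apply), "position" and "rotation" of the camera in the world. Camera axes: x right, y down, z forward; pixel columns grow to the right and rows downward; lengths in m; the calibration is good to about 2 mm. A picture is of the moment at which its call begins: read the wrist's pose just before it. camera_info takes no time and is no camera call; for the wrist camera it gives the pose at the moment of the call.
- bot.hand_in(): hands the job in, once; it reports no verdict.
The state is a dict: "time_s": time; "joint_positions": joint angles; "qvel": joint speeds; "tau": joint torques, N m; "position": TCP position; "tcp_rot": TCP orientation; "force": force on the tool from outside, world axes, zero at the start; "moment": the same for the moment, N m; "opening": opening from 0.0 (shut) to 1.0 (fully open).
Only numpy, scipy, OpenCV 4.12 (cv2) and the standard library are available. Lean on these libraries where they do the work, as an engineer would, in place of code of your own. Each camera call takes 0.05 s, during which the arm holds its last target.

TASK

Pull the red knob of the punch holder's spring bolt out to its stop and leave it out, then lift the steel punch out of its nest and show it to the inspection camera: its broad end face turned to the lens and square to it, centred in front of the lens, about 12 cm away from it. Finish while still holding the punch there, keeping still; do not touch the camera and do not disturb the tape roll, the tin or the oil can.

Things in the scene. Friction and masses are not known exactly. Their poses are not given: they have to be found in the camera images.
- holder: Punch holder, fixed: grey plate 135 x 84 x 8 mm with a round aluminium nest (outer diameter 64, inner 44 mm; rim 20 mm, floor 8 mm above the bench) and, on its -x side, a steel spring barrel (diameter 22 mm, top 43 mm above the bench). Origin: on the bench under the nest's centre; z up; the bolt is pulled out along the holder's -x. The plate reaches 45 mm to +x, 90 mm to -x.
- bolt (a joint): Travel of the level spring bolt (rod, 10 mm diameter), m: 0 fully in (tip over the punch's flange, so that the punch cannot be lifted), 0.024 out at its stop. Starts within 3 mm of in. Pulling takes about 6 to 8 N; its drag exceeds the spring, so it stays where it is let go.
- bolt_knob (a point): Grip of the bolt's red knob, an upright post of 16 mm diameter, 22 to 68 mm above the bench, that moves with the bolt: this point lies on its axis 50 mm above the bench, 80 mm from the nest's centre with the bolt in, 104 mm with it out. Both flanks (along the holder's y) are free for fingers; on the nest side the barrel's end is 3 mm from it with the bolt in.
- punch: Loose turned steel punch, 64 mm tall, 0.22 to 0.42 kg: at the bottom a flange of 40 mm diameter, 17 mm thick, above it a round shank of about 24 mm diameter. It stands upright on the nest's floor, its bottom face 8 mm above the bench. Origin: centre of the broad bottom face (the one to show); z runs from this face to its top.
- punch_face (a point): Centre of the punch's broad bottom face, 40 mm in diameter: the face to show to the camera.
- punch_top (a point): Centre of the punch's top end, 64 mm along the punch's z from the broad face.
- camera_stand: Low stand of the inspection camera, fixed to the bench: dark base plate 90 x 80 x 12 mm with two cheeks that hold the camera head. Origin: on the bench under the middle of the plate; the camera looks up and towards the stand's -x side. Its highest point is about 110 mm above the bench.
- camera_head: Camera head, fixed in the stand: white box 44 x 50 x 40 mm, black barrel of 43 mm diameter, white ring light round the dark lens. Origin: centre of the lens front, 96 mm above the bench; z is the viewing direction out of the lens, always 30 degrees off vertical, leaning to the stand's -x side (roughly towards the robot).
- tape_roll: Bystander: roll of masking tape lying flat, 104 mm across, 25 mm high. Origin: centre of its underside.
- bush_tin: Bystander: small open tin of bushes, 74 mm in diameter, 54 mm high. Origin: centre of its underside.
- oil_can: Bystander: green oil can, 64 x 102 mm, 147 mm high. Origin: centre of its underside.
Mind the look-alikes: they are no part of the job. Of the things shaped like the punch, the steel one is meant.

How it is judged (in metres and radians):
On the way, in this order (a step that is already met when the one before it is completed fails the run):
1. the bolt is pulled out to its stop while the punch still stands in its nest (value of joint bolt above 0.0215 m and horizontal distance between punch and holder below 0.006 m and z of punch in the frame of holder below 0.013 m), for 0.2 s.
2. the punch is held by the fingers, lifted clear of the nest (z of punch in the frame of holder above 0.035 m and contact force between the fingers and punch above 1 N and contact force between holder and punch below 0.1 N), for 0.2 s.
At the end, for the whole second after the job is handed in: Punch held still in the fingers, touching nothing else, broad face to the lens: face centre 100 to 140 mm from the lens along the view and within 15 mm of its axis each way across, punch axis within 0.17 rad of the view direction; bolt still more than 20 mm out (z of punch_face in the frame of camera_head between 0.1 and 0.14 m and x of punch_face in the frame of camera_head between -0.015 and 0.015 m and y of punch_face in the frame of camera_head between -0.015 and 0.015 m and z of punch_top in the frame of camera_head above 0.155 m and angle between the z axis of punch and the z axis of camera_head, either way round below 0.17 rad and contact force between the fingers and punch above 1 N and contact force between camera_stand and punch below 0.1 N and linear speed of punch below 0.02 m/s and angular speed of punch below 0.2 rad/s and value of joint bolt above 0.02 m); the arm keeps its last pose, push and grip.
It fails at once if the camera is touched (contact force between any of the arm, the fingers, punch and camera_stand above 1 N).
It fails at once if the tape roll, the tin or the oil can is disturbed (moved more than 2 cm) (distance of any of tape_roll, bush_tin, oil_can from where it was at the start of the episode above 0.02 m).
It also fails if it takes over 40 s, if anything falls off the work surface, if the arm or the gripper's body presses on something with over 40 N, if the wrist force passes 120 N, or if a joint passes its speed limit or range.

## Working session

There is one attempt and no reset: what is moved stays moved. The work goes in short steps, Python scripts to look and compute and a tool call to move; the robot and the scene stay as the last step left them, time stands still between calls to the robot, and variables do not carry over. Pictures are saved under pics/ and viewed, and the job is handed in when it is done.

Besides the shell and the picture viewer there is one more tool, called as name(argument=value, ...), one argument or row to a line, values as JSON. jog_arm: Moves the arm, as the interface text tells. Its arguments: {"type":"object","properties":{"rows":{"type":"array"}},"required":["rows"]}

```bash
mkdir -p pics
cat > h.py <<'E'
import numpy as np, cv2
from rig import bot, vision
def K(ci):
    f=200/np.tan(np.radians(ci['vertical_fov'])/2); return f,ci['cx'],ci['cy'],ci['k1']
def ray(ci,u,v):
    f,cx,cy,k=K(ci); x=(np.asarray(u,float)-cx)/f; y=(np.asarray(v,float)-cy)/f
    X,Y=x.copy(),y.copy()
    for _ in range(20):
        s=1+k*(X*X+Y*Y); X=x/s;Y=y/s
    return np.stack([X,Y,np.ones_like(X)],-1)
def pt(ci,u,v,d):
    return np.array(ci['position'])+ (ray(ci,u,v)*np.asarray(d)[...,None])@np.array(ci['rotation']).T
def atz(ci,u,v,z):
    r=ray(ci,u,v)@np.array(ci['rotation']).T; p=np.array(ci['position'])
    return p+r*((z-p[2])/r[...,2])[...,None]
def proj(ci,P):
    f,cx,cy,k=K(ci); q=(np.asarray(P)-ci['position'])@np.array(ci['rotation'])
    x=q[...,0]/q[...,2];y=q[...,1]/q[...,2];s=1+k*(x*x+y*y)
    return np.stack([cx+f*x*s,cy+f*y*s],-1)
def snap(name,tag):
    ci=vision.camera_info(name); im,d=vision.capture(name)
    np.savez(f'pics/{tag}.npz',im=im,d=d,ci=np.array(ci,dtype=object))
    cv2.imwrite(f'pics/{tag}.png',im[:,:,::-1]); return ci,im,d
def load(tag):
    a=np.load(f'pics/{tag}.npz',allow_pickle=True); return a['ci'].item(),a['im'],a['d']
def crop(tag,x0,y0,x1,y1,s):
    _,im,_=load(tag); c=cv2.resize(im[y0:y1,x0:x1],None,fx=s,fy=s,interpolation=cv2.INTER_CUBIC)
    cv2.imwrite(f'pics/{tag}_c{x0}_{y0}.png',c[:,:,::-1])
E
python3 -c "
from h import *
for n in ['side','top','wrist']:
    ci,_,_=snap(n,n+'0');print(n,ci)
print(bot.read_state())"
```

```text
side {'vertical_fov': 46.08534427551533, 'cx': 325.6036871696967, 'cy': 196.93506030505023, 'k1': -0.10002475929081817, 'position': array([0.09986893, 0.78312067, 0.88720368]), 'rotation': array([[-0.84332811, -0.34368308,  0.41313393],
       [-0.53690393,  0.57182859, -0.62027916],
       [-0.02306234, -0.74491208, -0.66676392]])}
top {'vertical_fov': 52.024068136396515, 'cx': 315.1107386322493, 'cy': 200.02408158066697, 'k1': 0.030091770710903045, 'position': array([0.44815401, 0.01931008, 1.05203943]), 'rotation': array([[ 0.00622268, -0.98931414,  0.14566676],
       [-0.99964779, -0.0099124 , -0.02461775],
       [ 0.02579859, -0.14546227, -0.98902738]])}
wrist {'vertical_fov': 65.61127977356583, 'cx': 318.3012716707146, 'cy': 194.8552628667963, 'k1': 0.015516534349931577, 'position': array([ 0.28119089, -0.56076426,  0.38344222]), 'rotation': array([[ 0.34902971, -0.90715299, -0.23505683],
       [-0.93710856, -0.33851513, -0.08505909],
       [-0.00240868,  0.24996192, -0.96825267]])}
{'time_s': 0.15, 'joint_positions': array([-7.97837822e+01,  3.02669931e+01,  8.21400438e+01, -2.32086334e-03,
        6.76881962e+01, -1.02242171e+01]), 'qvel': array([ 0.04753384, -0.16867561, -0.25491527,  0.0003581 ,  0.04728043,
        0.00120799]), 'tau': array([ 6.54930809e-04, -4.40430665e+01, -1.76842582e+01,  6.33073132e-02,
        5.52630785e-02, -1.10432420e-04]), 'position': array([ 0.21822145, -0.58508535,  0.2327907 ]), 'tcp_rot': array([[ 9.37030422e-01,  3.49247588e-01, -3.31680532e-04],
       [ 3.49247650e-01, -9.37029042e-01,  1.62912976e-03],
       [ 2.58175347e-04, -1.64238279e-03, -9.99998618e-01]]), 'force': array([0.03975605, 0.57423668, 0.00347692]), 'moment': array([0.04217011, 0.02498468, 0.01265323]), 'opening': 1.0015718277390078}
```

View pics/top0.png

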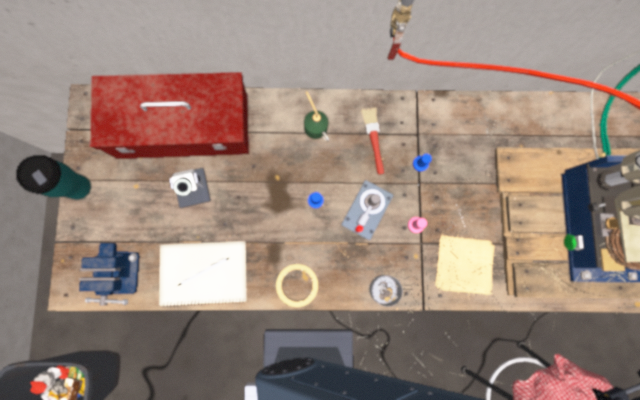

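View pics/side0.png

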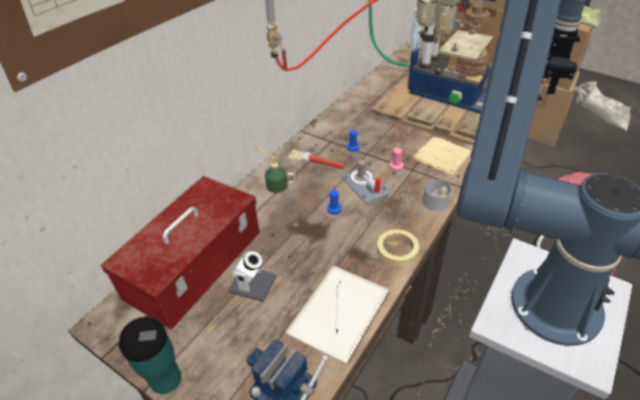

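Candidates in the top view: blue pieces at (316,200) and (422,162), pink at (418,225), and the grey steel one in the nest at (373,200). The steel one in the holder fits; I'll enlarge it to confirm.

```bash
python3 -c "
from h import *
crop('top0',330,170,410,250,7)
crop('top0',150,150,230,220,7)
crop('side0',330,145,410,210,8)
crop('side0',220,240,290,305,8)
a=cv2.imread('pics/top0_c330_170.png');b=cv2.imread('pics/top0_c150_150.png')
"
```

```text
(no output)
```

View pics/top0_c330_170.png

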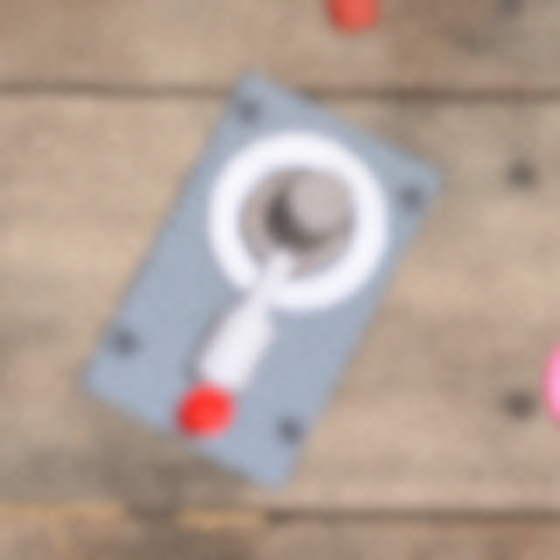

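View pics/top0_c150_150.png

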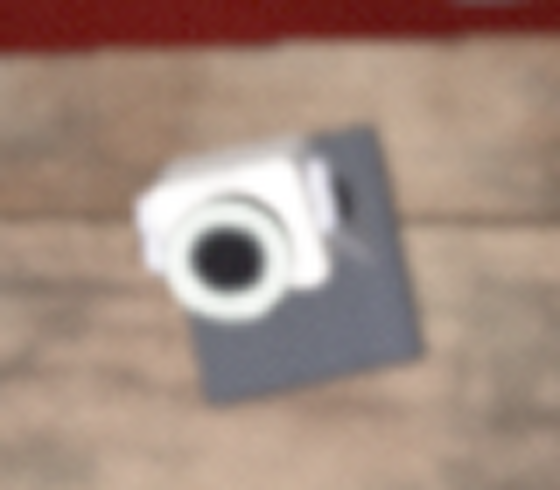

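View pics/side0_c220_240.png

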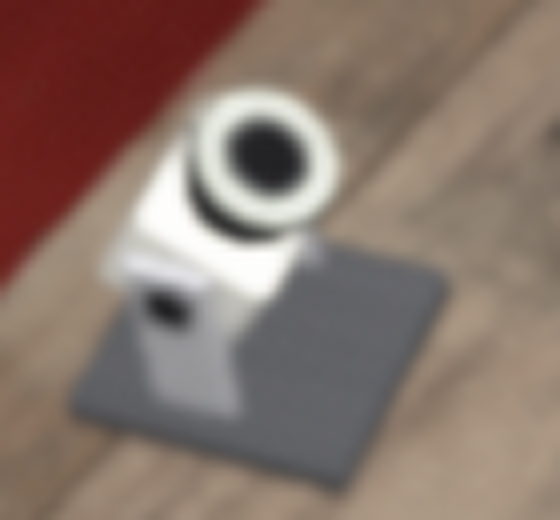

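View pics/side0_c330_145.png

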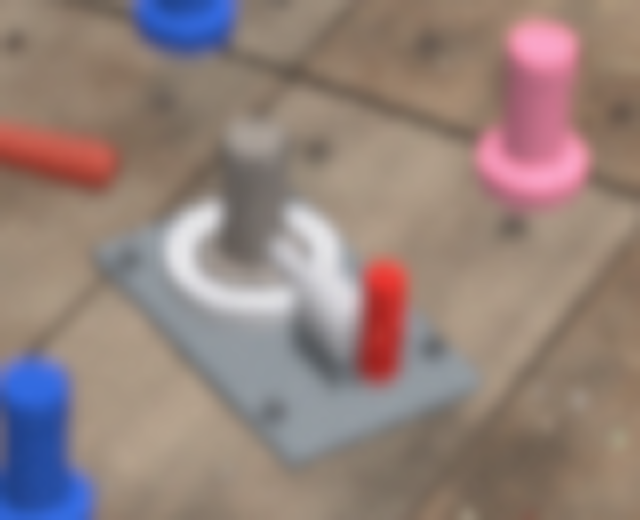

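The grey steel punch stands in the nest with the bolt rod over its flange, and the red knob is at about (359,228) in the top view. Next I'll measure the holder and camera poses.

```bash
python3 -c "
from h import *
np.set_printoptions(precision=4,suppress=True)
t,_,dt=load('top0');s,_,ds=load('side0')
def T(c,z): return atz(t,(c[0]+.5)/7-.5+c[2],(c[1]+.5)/7-.5+c[3],z)
def S(c,z): return atz(s,(c[0]+.5)/8-.5+c[2],(c[1]+.5)/8-.5+c[3],z)
h=(330,170);c=(150,150)
print('nest',T((298,221)+h,.02),S((253,254,330,145),.02))
print('ptop',T((320,207)+h,.072),S((257,132,330,145),.072))
print('knob',T((207,405)+h,.068),S((388,268,330,145),.068))
P=[T(x+h,.008) for x in [(250,72),(440,180),(275,490),(85,385)]]
print(P); ax=(P[0]+P[1]-P[2]-P[3]);print('yaw',np.degrees(np.arctan2(ax[1],ax[0])),np.linalg.norm(ax)/2)
ay=P[0]+P[3]-P[1]-P[2];print('y',np.degrees(np.arctan2(ay[1],ay[0])),np.linalg.norm(ay)/2)
print('lens',T((228,258)+c,.096),S((268,157,220,240),.096))
Q=[T(x+c,.012) for x in [(375,125),(422,355),(213,403)]]
print(Q,[np.degrees(np.arctan2(*(a)[1::-1])) for a in (Q[0]-Q[1],Q[2]-Q[1])],np.linalg.norm(Q[0]-Q[1]),np.linalg.norm(Q[2]-Q[1]))
R=[S(x+(220,240),.012) for x in [(340,490),(450,280),(72,408)]]
print(R,[np.degrees(np.arctan2(*(a)[1::-1])) for a in (R[1]-R[0],R[2]-R[0])],np.linalg.norm(R[0]-R[1]),np.linalg.norm(R[2]-R[0]))
for n,u,v,z in [('blue',316,200,0),('blue2',422,162,0),('pink',418,225,0),('can',317,124,.1),('tape',297,286,.02),('tin',385,290,.05)]: print(n,atz(t,u,v,z))
"
```

```text
nest [ 0.5987 -0.152   0.02  ] [ 0.5968 -0.1526  0.02  ]
ptop [ 0.5961 -0.1511  0.072 ] [ 0.5991 -0.1568  0.072 ]
knob [ 0.5274 -0.1117  0.068 ] [ 0.5262 -0.1179  0.068 ]
[array([ 0.6563, -0.1369,  0.008 ]), array([ 0.6163, -0.2069,  0.008 ]), array([ 0.5015, -0.1442,  0.008 ]), array([ 0.5392, -0.0751,  0.008 ])]
yaw -28.231501097142335 0.1316107243078446
y 60.85077820475778 0.07962936344870139
lens [0.618  0.3073 0.096 ] [0.6169 0.3045 0.096 ]
[array([0.6832, 0.2819, 0.012 ]), array([0.598 , 0.2612, 0.012 ]), array([0.5797, 0.3352, 0.012 ])] [np.float64(13.67781455838891), np.float64(103.8778495468625)] 0.08767033443651828 0.07616604430842208
[array([0.5763, 0.3399, 0.012 ]), array([0.5952, 0.2627, 0.012 ]), array([0.6603, 0.3585, 0.012 ])] [np.float64(-76.23734263233251), np.float64(12.53600104695137)] 0.07942823977396793 0.086043795049006
blue [ 0.6032 -0.0092  0.    ]
blue2 [ 0.7075 -0.2889  0.    ]
pink [ 0.5405 -0.2732  0.    ]
can [ 0.7738 -0.0078  0.1   ]
tape [0.3856 0.0369 0.02  ]
tin [ 0.3792 -0.1748  0.05  ]
```

```bash
cat >> h.py <<'E'
from scipy.spatial.transform import Rotation as Ro
def down(yaw):
    a=np.radians(yaw); x=np.array([np.cos(a),np.sin(a),0]); z=np.array([0,0,-1.]); return np.stack([x,np.cross(z,x),z],1)
def plan(p,R=None):
    st=bot.read_state(); R0=np.array(st['tcp_rot'])
    if R is None: R=R0
    print('t',st['time_s'],'pos',np.round(st['position'],4),'q',np.round(st['joint_positions'],1),'F',np.round(st['force'],1),'open',round(st['opening'],3))
    print('dp mm',np.round(R0.T@(np.array(p)-st['position'])*1000,1),'turn',np.round(np.degrees(Ro.from_matrix(R0.T@R).as_rotvec()),2))
E
python3 -c "
from h import *
plan([.52,-.11,.2],down(151.5))"
```

```text
t 0.15 pos [ 0.2182 -0.5851  0.2328] q [-79.8  30.3  82.1  -0.   67.7 -10.2] F [0.  0.6 0. ] open 1.002
dp mm [ 448.7 -339.7   33.5] turn [-3.0000e-02 -1.2000e-01 -1.3106e+02]
```

jog_arm(
  rows=[
    {"dp": [22, -17, 2], "turn": [0, 0, -6]},
    {"dp": [45, -34, 4], "turn": [0, 0, -13]},
    {"dp": [70, -53, 5], "turn": [0, 0, -20]},
    {"dp": [95, -72, 7], "turn": [0, 0, -27]},
    {"dp": [120, -91, 9], "turn": [0, 0, -34]},
    {"dp": [145, -110, 11], "turn": [0, 0, -41]},
    {"dp": [170, -129, 13], "turn": [0, 0, -48]},
    {"dp": [195, -148, 15], "turn": [0, 0, -55]},
    {"dp": [220, -167, 17], "turn": [0, 0, -62]},
    {"dp": [240, -182, 18], "turn": [0, 0, -69]},
  ],
)

```text
schema error: expected keys dp, turn, grip
```

```bash
python3 -c "
from h import *
plan([.52,-.11,.2],down(151.5))"
```

```text
t 0.15 pos [ 0.2182 -0.5851  0.2328] q [-79.8  30.3  82.1  -0.   67.7 -10.2] F [0.  0.6 0. ] open 1.002
dp mm [ 448.7 -339.7   33.5] turn [-3.0000e-02 -1.2000e-01 -1.3106e+02]
```

jog_arm(
  rows=[
    {"dp": [22, -17, 2], "turn": [0, 0, -6], "grip": 1},
    {"dp": [45, -34, 4], "turn": [0, 0, -13], "grip": 1},
    {"dp": [70, -53, 5], "turn": [0, 0, -20], "grip": 1},
    {"dp": [95, -72, 7], "turn": [0, 0, -27], "grip": 1},
    {"dp": [120, -91, 9], "turn": [0, 0, -34], "grip": 1},
    {"dp": [145, -110, 11], "turn": [0, 0, -41], "grip": 1},
    {"dp": [170, -129, 13], "turn": [0, 0, -48], "grip": 1},
    {"dp": [195, -148, 15], "turn": [0, 0, -55], "grip": 1},
    {"dp": [220, -167, 17], "turn": [0, 0, -62], "grip": 1},
    {"dp": [240, -182, 18], "turn": [0, 0, -69], "grip": 1},
  ],
)

```text
time_s: 1.15
position: [0.3801, -0.3293, 0.2152]
tcp_rot: [[0.004, 1.0, -0.001], [1.0, -0.004, 0.001], [0.001, -0.001, -1.0]]
force: [0.2, 0.7, 0.0]
opening: 1.0
```

```bash
python3 -c "
from h import *
plan([.52,-.11,.2],down(151.5))"
```

```text
t 1.15 pos [ 0.3801 -0.3293  0.2152] q [-53.7  22.4 100.5   0.   57.2 -53.4] F [0.2 0.7 0. ] open 1.0
dp mm [219.9 139.   15.4] turn [ 1.000e-02 -8.000e-02 -6.174e+01]
```

jog_arm(
  rows=[
    {"dp": [24, 15, 2], "turn": [0, 0, -7], "grip": 1},
    {"dp": [49, 31, 4], "turn": [0, 0, -14], "grip": 1},
    {"dp": [74, 47, 6], "turn": [0, 0, -21], "grip": 1},
    {"dp": [99, 62, 8], "turn": [0, 0, -28], "grip": 1},
    {"dp": [124, 78, 10], "turn": [0, 0, -35], "grip": 1},
    {"dp": [149, 94, 12], "turn": [0, 0, -42], "grip": 1},
    {"dp": [174, 110, 13], "turn": [0, 0, -49], "grip": 1},
    {"dp": [200, 126, 15], "turn": [0, 0, -56], "grip": 1},
    {"dp": [218, 138, 15], "turn": [0, 0, -62], "grip": 1},
    {"dp": [220, 139, 15], "turn": [0, 0, -62], "grip": 1},
  ],
)

```text
time_s: 2.15
position: [0.5217, -0.1106, 0.2003]
tcp_rot: [[-0.88, 0.475, 0.0], [0.475, 0.88, 0.001], [0.0, 0.001, -1.0]]
force: [-0.2, -0.2, -0.2]
opening: 0.997
```

```bash
python3 -c "
from h import *
plan([.52,-.11,.2],down(151.5))
ci,im,d=snap('wrist','w1')
print(proj(ci,[[.598,-.1525,.02],[.598,-.1525,.072],[.527,-.1145,.068]]))"
```

```text
t 2.15 pos [ 0.5217 -0.1106  0.2003] q [-24.   25.7  97.3   0.   57.  -85.7] F [-0.2 -0.2 -0.2] open 0.997
dp mm [ 1.8 -0.3  0.3] turn [ 0.03 -0.    0.15]
[[317.48757285 254.37027887]
 [317.32396425 277.02997395]
 [316.96705022 197.68603561]]
```

View pics/w1.png

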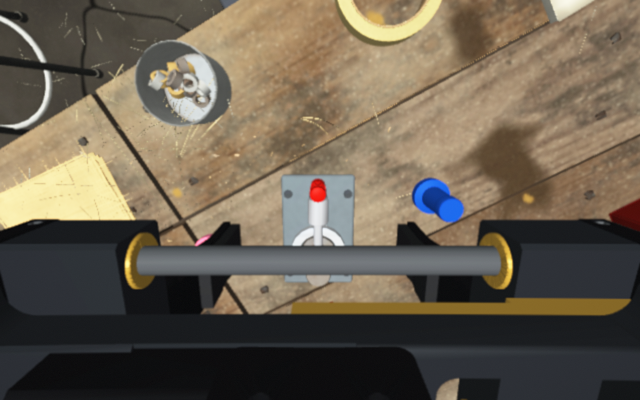

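```bash
python3 -c "
from h import *
crop('w1',270,165,370,255,7)"
```

```text
(no output)
```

View pics/w1_c270_165.png

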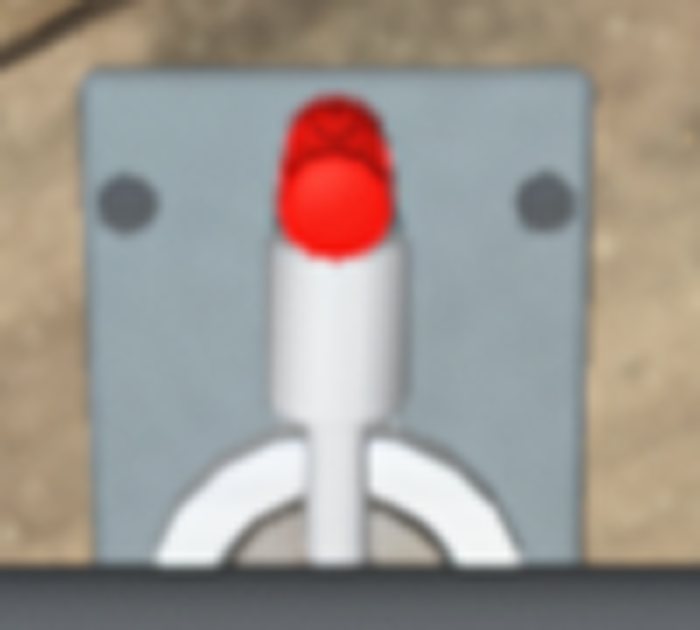

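```bash
python3 -c "
from h import *
ci,im,d=load('w1')
for c,z in [((336,207),.068),((127,204),.008),((545,204),.008),((85,70),.008),((592,70),.008)]:
    print(np.round(atz(ci,(c[0]+.5)/7-.5+270,(c[1]+.5)/7-.5+165,z),4))
k=atz(ci,(336.5)/7-.5+270,(207.5)/7-.5+165,.068)
plan([k[0]-.003*np.cos(np.radians(28.4)),k[1]+.003*np.sin(np.radians(28.4)),.049],down(151.6))"
```

```text
[ 0.5242 -0.1124  0.068 ]
[ 0.5209 -0.1494  0.008 ]
[ 0.5532 -0.0895  0.008 ]
[ 0.4984 -0.1443  0.008 ]
[ 0.537  -0.0728  0.008 ]
t 2.2 pos [ 0.5211 -0.1114  0.2003] q [-24.1  25.7  97.3  -0.   57.  -85.6] F [ 0.2 -0.7 -0.3] open 0.999
dp mm [ -0.3   0.7 151.3] turn [-0.   -0.02 -0.09]
```

jog_arm(
  rows=[
    {"dp": [0, 1, 25], "turn": [0, 0, 0], "grip": 1},
    {"dp": [0, 1, 60], "turn": [0, 0, 0], "grip": 1},
    {"dp": [0, 1, 95], "turn": [0, 0, 0], "grip": 1},
    {"dp": [0, 1, 125], "turn": [0, 0, 0], "grip": 1},
    {"dp": [0, 1, 145], "turn": [0, 0, 0], "grip": 1},
    {"dp": [0, 1, 151], "turn": [0, 0, 0], "grip": 1},
    {"dp": [0, 1, 151], "turn": [0, 0, 0], "grip": 0},
    {"dp": [0, 1, 151], "turn": [0, 0, 0], "grip": 0},
    {"dp": [0, 1, 151], "turn": [0, 0, 0], "grip": 0},
    {"dp": [0, 1, 151], "turn": [0, 0, 0], "grip": 0},
  ],
)

```text
time_s: 3.2
position: [0.5219, -0.1121, 0.0507]
tcp_rot: [[-0.878, 0.478, 0.002], [0.478, 0.878, -0.001], [-0.002, 0.0, -1.0]]
force: [-0.3, 0.3, 0.0]
opening: 0.72
```

jog_arm(
  rows=[
    {"dp": [0, 0, 0], "turn": [0, 0, 0], "grip": 0},
    {"dp": [0, 0, 0], "turn": [0, 0, 0], "grip": 0},
    {"dp": [0, 0, 0], "turn": [0, 0, 0], "grip": 0},
  ],
)

```text
time_s: 3.5
position: [0.5213, -0.1117, 0.0498]
tcp_rot: [[-0.878, 0.478, 0.0], [0.478, 0.878, -0.0], [-0.0, 0.0, -1.0]]
force: [0.6, 0.9, 0.3]
opening: 0.448
```

```bash
python3 -c "
from h import *
plan([.52,-.11,.2])
ci,im,d=snap('side','s2');crop('s2',330,145,410,210,8)"
```

```text
t 3.5 pos [ 0.5213 -0.1117  0.0498] q [-24.1  39.8 103.2  -0.   37.  -85.6] F [0.6 0.9 0.3] open 0.448
dp mm [   1.9    0.9 -150.2] turn [0. 0. 0.]
```

View pics/s2_c330_145.png

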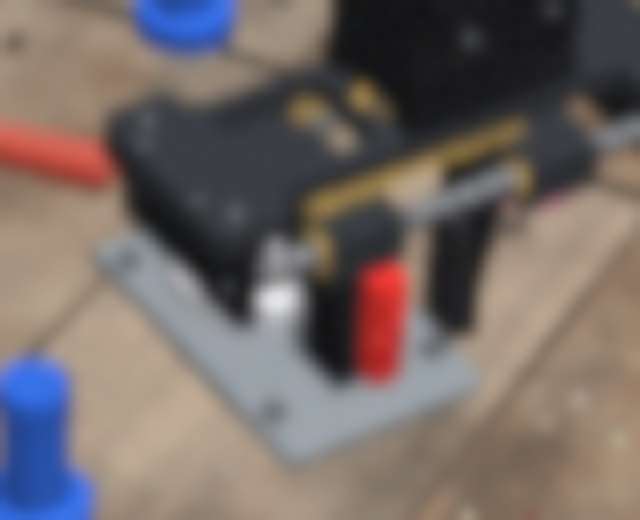

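jog_arm(
  rows=[
    {"dp": [0, 0, 0], "turn": [0, 0, 0], "grip": 0},
    {"dp": [0, 0, 0], "turn": [0, 0, 0], "grip": 0},
    {"dp": [0, 0, 0], "turn": [0, 0, 0], "grip": 0},
    {"dp": [0, 0, 0], "turn": [0, 0, 0], "grip": 0},
    {"dp": [0, 0, 0], "turn": [0, 0, 0], "grip": 0},
    {"dp": [0, 0, 0], "turn": [0, 0, 0], "grip": 0},
  ],
)

```text
time_s: 4.15
position: [0.5214, -0.1113, 0.0495]
tcp_rot: [[-0.878, 0.478, 0.0], [0.478, 0.878, 0.0], [-0.0, 0.001, -1.0]]
force: [1.6, 3.7, -0.1]
opening: 0.174
```

jog_arm(
  rows=[
    {"dp": [3, 0, 0], "turn": [0, 0, 0], "grip": 0},
    {"dp": [6, 0, 0], "turn": [0, 0, 0], "grip": 0},
    {"dp": [9, 0, 0], "turn": [0, 0, 0], "grip": 0},
    {"dp": [12, 0, 0], "turn": [0, 0, 0], "grip": 0},
    {"dp": [15, 0, 0], "turn": [0, 0, 0], "grip": 0},
    {"dp": [18, 0, 0], "turn": [0, 0, 0], "grip": 0},
    {"dp": [20, 0, 0], "turn": [0, 0, 0], "grip": 0},
  ],
)

```text
time_s: 4.85
position: [0.5075, -0.1039, 0.0495]
tcp_rot: [[-0.878, 0.478, 0.008], [0.478, 0.878, -0.004], [-0.009, 0.001, -1.0]]
force: [8.7, 0.5, -7.5]
opening: 0.173
```

jog_arm(
  rows=[
    {"dp": [1, 0, 0], "turn": [0, 0, 0], "grip": 0},
    {"dp": [2, 0, 0], "turn": [0, 0, 0], "grip": 0},
  ],
)

```text
time_s: 5.05
position: [0.506, -0.1031, 0.0496]
tcp_rot: [[-0.878, 0.478, 0.009], [0.478, 0.878, -0.004], [-0.009, 0.001, -1.0]]
force: [7.3, 0.1, -6.9]
opening: 0.177
```

jog_arm(
  rows=[
    {"dp": [1, 0, 0], "turn": [0, 0, 0], "grip": 0},
    {"dp": [2, 0, 0], "turn": [0, 0, 0], "grip": 0},
  ],
)

```text
time_s: 5.25
position: [0.5044, -0.1022, 0.0495]
tcp_rot: [[-0.878, 0.478, 0.009], [0.478, 0.878, -0.004], [-0.01, 0.001, -1.0]]
force: [8.3, -0.1, -7.8]
opening: 0.172
```

jog_arm(
  rows=[
    {"dp": [1, 0, 0], "turn": [0, 0, 0], "grip": 0},
    {"dp": [2, 0, 0], "turn": [0, 0, 0], "grip": 0},
  ],
)

```text
time_s: 5.45
position: [0.5027, -0.1013, 0.0495]
tcp_rot: [[-0.878, 0.478, 0.009], [0.478, 0.878, -0.004], [-0.01, 0.001, -1.0]]
force: [7.8, -0.2, -9.2]
opening: 0.174
```

jog_arm(
  rows=[
    {"dp": [1, 0, 0], "turn": [0, 0, 0], "grip": 0},
    {"dp": [2, 0, 0], "turn": [0, 0, 0], "grip": 0},
  ],
)

```text
time_s: 5.65
position: [0.5015, -0.1006, 0.0496]
tcp_rot: [[-0.878, 0.478, 0.01], [0.478, 0.878, -0.005], [-0.011, 0.001, -1.0]]
force: [9.8, -1.4, -11.2]
opening: 0.175
```

jog_arm(
  rows=[
    {"dp": [1, 0, 0], "turn": [0, 0, 0], "grip": 0},
    {"dp": [2, 0, 0], "turn": [0, 0, 0], "grip": 0},
  ],
)

```text
time_s: 5.85
position: [0.5014, -0.1006, 0.0496]
tcp_rot: [[-0.878, 0.478, 0.014], [0.478, 0.878, -0.006], [-0.015, 0.001, -1.0]]
force: [12.9, -2.1, -13.2]
opening: 0.176
```

jog_arm(
  rows=[
    {"dp": [1, 0, 0], "turn": [0, 0, 0], "grip": 0},
    {"dp": [1, 0, 0], "turn": [0, 0, 0], "grip": 0},
    {"dp": [1, 0, 0], "turn": [0, 0, 0], "grip": 0},
  ],
)

```text
time_s: 6.15
position: [0.5014, -0.1006, 0.0496]
tcp_rot: [[-0.878, 0.478, 0.015], [0.478, 0.878, -0.007], [-0.017, 0.001, -1.0]]
force: [12.2, -2.6, -13.6]
opening: 0.176
```

```bash
python3 -c "
from h import *
plan([.52,-.11,.2])
ci,im,d=snap('wrist','w3');crop('w3',270,145,370,255,5)"
```

```text
t 6.15 pos [ 0.5014 -0.1006  0.0496] q [-23.9  38.8 107.   -0.   33.2 -85.3] F [ 12.2  -2.6 -13.6] open 0.176
dp mm [ -23.3    0.8 -150.1] turn [0. 0. 0.]
```

View pics/w3.png

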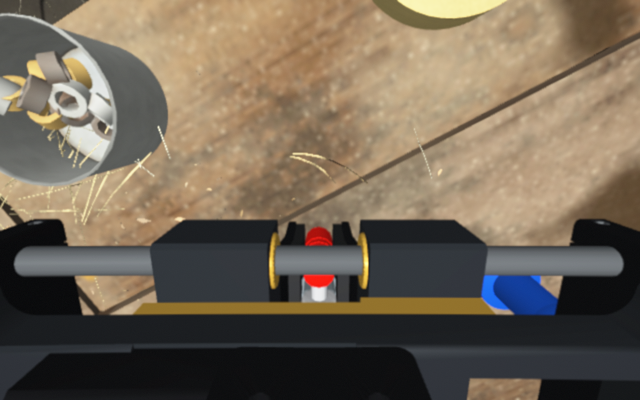

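The knob stopped moving while the pull force rose, so the bolt is at its stop. Releasing and lifting straight up.

jog_arm(
  rows=[
    {"dp": [0, 0, 0], "turn": [0, 0, 0], "grip": 1},
    {"dp": [0, 0, 0], "turn": [0, 0, 0], "grip": 1},
    {"dp": [0, 0, 0], "turn": [0, 0, 0], "grip": 1},
    {"dp": [0, 0, 0], "turn": [0, 0, 0], "grip": 1},
    {"dp": [0, 0, 0], "turn": [0, 0, 0], "grip": 1},
    {"dp": [0, 0, -20], "turn": [0, 0, 0], "grip": 1},
    {"dp": [0, 0, -50], "turn": [0, 0, 0], "grip": 1},
    {"dp": [0, 0, -85], "turn": [0, 0, 0], "grip": 1},
    {"dp": [0, 0, -120], "turn": [0, 0, 0], "grip": 1},
    {"dp": [0, 0, -120], "turn": [0, 0, 0], "grip": 1},
  ],
)

```text
time_s: 7.2
position: [0.4966, -0.098, 0.1738]
tcp_rot: [[-0.879, 0.478, 0.009], [0.478, 0.879, -0.004], [-0.01, 0.001, -1.0]]
force: [0.5, -0.1, -0.2]
opening: 0.971
```

```bash
python3 -c "
from h import *
plan([.52,-.11,.2])
ci,im,d=snap('wrist','w4');crop('w4',270,145,370,255,6)
snap('side','s4');crop('s4',330,145,410,210,8);
snap('top','t4');crop('t4',330,170,410,250,7)"
```

```text
t 7.2 pos [ 0.4966 -0.098   0.1738] q [-23.8  26.  102.9  -0.   50.6 -85.3] F [ 0.5 -0.1 -0.2] open 0.971
dp mm [-26.5   0.6 -25.9] turn [0. 0. 0.]
```

View pics/w4_c270_145.png

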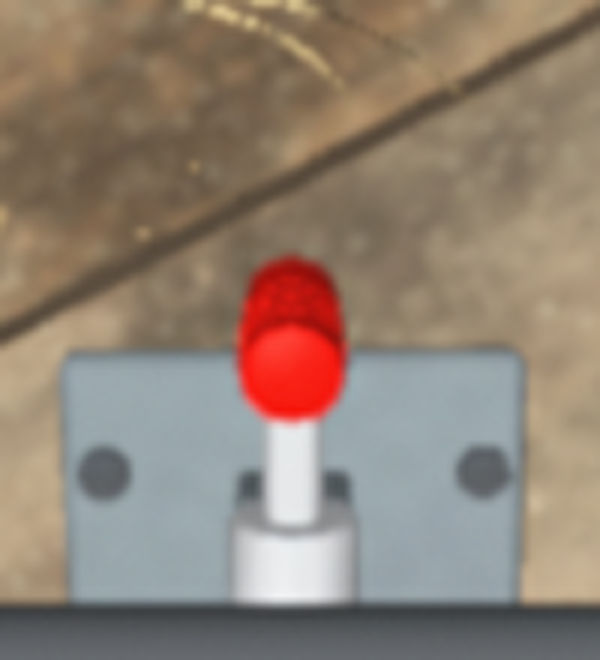

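View pics/s4_c330_145.png

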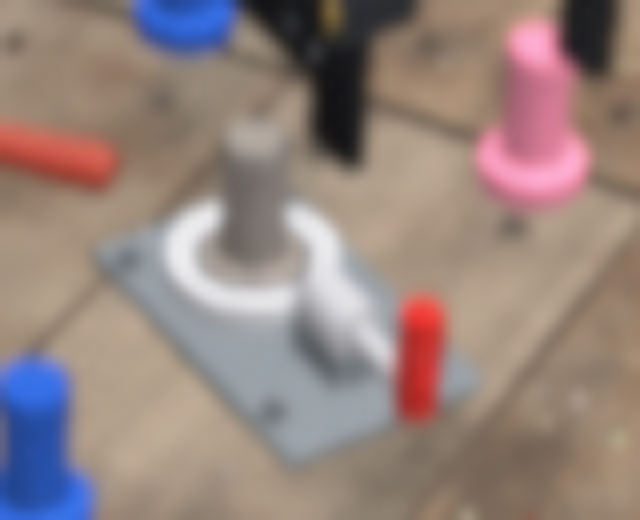

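The bolt is out and stays out: the knob top is at about (319,206) in the wrist picture, with the rod showing behind it. Now I'll check the travel and plan the punch grasp.

```bash
python3 -c "
from h import *
ci,im,d=load('w4')
k=atz(ci,(292.5)/6-.5+270,(370.5)/6-.5+145,.068);print(k, np.linalg.norm(k[:2]-[.5242,-.1124]))
yaw=np.radians(-28.35); n=k[:2]+.104*np.array([np.cos(yaw),np.sin(yaw)]);print('nest est',n)
plan([n[0],n[1],.15],down(151.65))"
```

```text
[ 0.50396004 -0.1015617   0.068     ] 0.02295920047072701
nest est [ 0.59548662 -0.15094676]
t 7.35 pos [ 0.4933 -0.0966  0.1693] q [-23.8  26.4 103.2  -0.   50.5 -85.3] F [-0.1 -0.6 -1.5] open 0.993
dp mm [-115.7    1.1   19.2] turn [-0.01 -0.05 -0.2 ]
```

jog_arm(
  rows=[
    {"dp": [-25, 1, 0], "turn": [0, 0, 0], "grip": 1},
    {"dp": [-60, 1, 0], "turn": [0, 0, 0], "grip": 1},
    {"dp": [-95, 1, 0], "turn": [0, 0, 0], "grip": 1},
    {"dp": [-117, 1, 0], "turn": [0, 0, 0], "grip": 1},
    {"dp": [-117, 1, 20], "turn": [0, 0, 0], "grip": 1},
    {"dp": [-117, 1, 40], "turn": [0, 0, 0], "grip": 1},
    {"dp": [-117, 1, 40], "turn": [0, 0, 0], "grip": 1},
  ],
)

```text
time_s: 8.05
position: [0.5939, -0.1506, 0.1247]
tcp_rot: [[-0.878, 0.478, -0.01], [0.478, 0.878, 0.004], [0.011, -0.001, -1.0]]
force: [-0.9, -0.1, -1.6]
opening: 1.002
```

```bash
python3 -c "
from h import *
plan([.5965,-.1515,.045],down(151.65))
snap('wrist','w5')
snap('side','s5');crop('s5',330,125,410,210,7);"
```

```text
t 8.05 pos [ 0.5939 -0.1506  0.1247] q [-24.7  37.3  88.8  -0.   54.5 -86.1] F [-0.9 -0.1 -1.6] open 1.002
dp mm [-3.5  0.5 79.6] turn [-0.04 -0.61 -0.22]
```

View pics/s5_c330_125.png

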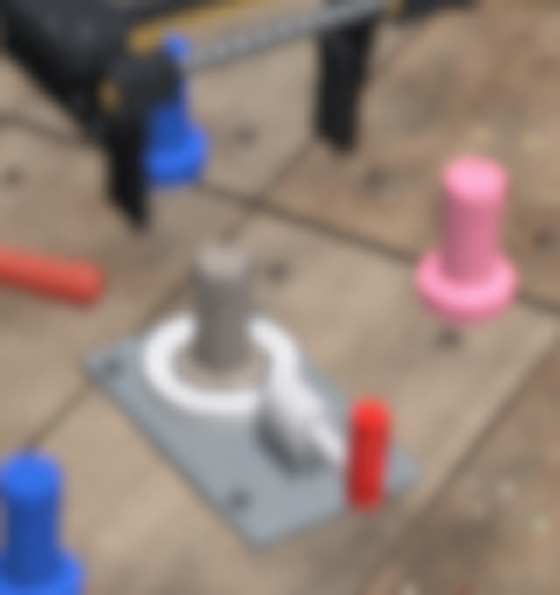

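View pics/w5.png

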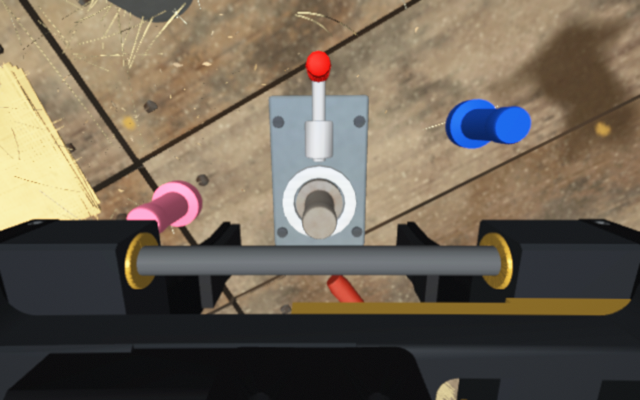

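```bash
python3 -c "
from h import *
ci,im,d=load('w5');crop('w5',270,155,370,250,7)
print(atz(ci,319.,203.,.02),atz(ci,319,221,.072),atz(ci,318,66,.068))
plan([.5965,-.1515,.045],down(151.65))"
```

```text
[ 0.59675805 -0.151232    0.02      ] [ 0.59567193 -0.15065803  0.072     ] [ 0.5070311  -0.10313081  0.068     ]
t 8.15 pos [ 0.5961 -0.1515  0.1279] q [-24.7  37.1  88.6  -0.   54.6 -86.1] F [-0.3 -0.2 -0.1] open 1.001
dp mm [-0.7  0.2 82.9] turn [-0.02 -0.23 -0.21]
```

View pics/w5_c270_155.png

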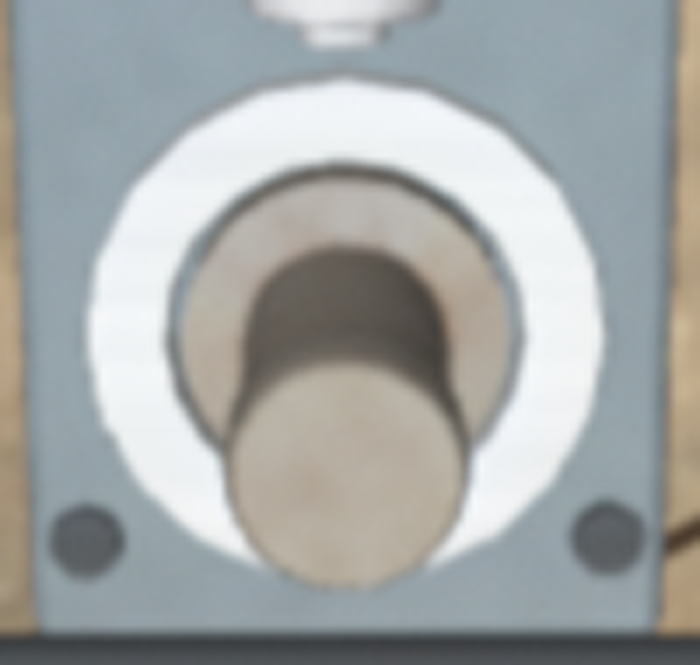

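jog_arm(
  rows=[
    {"dp": [0, 1, 20], "turn": [0, 0, 0], "grip": 1},
    {"dp": [0, 1, 45], "turn": [0, 0, 0], "grip": 1},
    {"dp": [0, 1, 70], "turn": [0, 0, 0], "grip": 1},
    {"dp": [0, 1, 82], "turn": [0, 0, 0], "grip": 1},
    {"dp": [0, 1, 82], "turn": [0, 0, 0], "grip": 0},
    {"dp": [0, 1, 82], "turn": [0, 0, 0], "grip": 0},
    {"dp": [0, 1, 82], "turn": [0, 0, 0], "grip": 0},
    {"dp": [0, 1, 82], "turn": [0, 0, 0], "grip": 0},
    {"dp": [0, 1, 82], "turn": [0, 0, 0], "grip": 0},
    {"dp": [0, 1, 82], "turn": [0, 0, 0], "grip": 0},
  ],
)

```text
time_s: 9.15
position: [0.598, -0.1512, 0.0481]
tcp_rot: [[-0.878, 0.478, 0.001], [0.478, 0.878, -0.0], [-0.001, 0.0, -1.0]]
force: [-1.1, 0.3, -0.3]
opening: 0.537
```

jog_arm(
  rows=[
    {"dp": [0, 0, 0], "turn": [0, 0, 0], "grip": 0},
    {"dp": [0, 0, 0], "turn": [0, 0, 0], "grip": 0},
    {"dp": [0, 0, 0], "turn": [0, 0, 0], "grip": 0},
    {"dp": [0, 0, 0], "turn": [0, 0, 0], "grip": 0},
    {"dp": [0, 0, 0], "turn": [0, 0, 0], "grip": 0},
    {"dp": [0, 0, 0], "turn": [0, 0, 0], "grip": 0},
  ],
)

```text
time_s: 9.75
position: [0.5977, -0.1512, 0.0475]
tcp_rot: [[-0.878, 0.478, -0.0], [0.478, 0.878, -0.0], [0.0, -0.0, -1.0]]
force: [-0.8, -0.7, -0.0]
opening: 0.262
```

jog_arm(
  rows=[
    {"dp": [0, 0, -3], "turn": [0, 0, 0], "grip": 0},
    {"dp": [0, 0, -10], "turn": [0, 0, 0], "grip": 0},
    {"dp": [0, 0, -25], "turn": [0, 0, 0], "grip": 0},
    {"dp": [0, 0, -45], "turn": [0, 0, 0], "grip": 0},
    {"dp": [0, 0, -70], "turn": [0, 0, 0], "grip": 0},
    {"dp": [0, 0, -100], "turn": [0, 0, 0], "grip": 0},
    {"dp": [0, 0, -130], "turn": [0, 0, 0], "grip": 0},
    {"dp": [0, 0, -160], "turn": [0, 0, 0], "grip": 0},
    {"dp": [0, 0, -180], "turn": [0, 0, 0], "grip": 0},
    {"dp": [0, 0, -180], "turn": [0, 0, 0], "grip": 0},
  ],
)

```text
time_s: 10.75
position: [0.5998, -0.1518, 0.2322]
tcp_rot: [[-0.878, 0.478, 0.008], [0.478, 0.878, -0.004], [-0.009, 0.001, -1.0]]
force: [0.2, -0.1, -2.9]
opening: 0.265
```

```bash
python3 -c "
from h import *
a=np.radians(13.4)
v=np.array([-.5*np.cos(a),-.5*np.sin(a),np.cos(np.pi/6)])
L=np.array([.6175,.306,.096])
R0=np.array(bot.read_state()['tcp_rot'])
z=-v; ax=np.cross(R0[:,2],z); an=np.arccos(R0[:,2]@z); R=Ro.from_rotvec(ax/np.linalg.norm(ax)*an).as_matrix()@R0
tcp=L+v*(.12+.0395)
print('target tcp',tcp)
plan(tcp,R)
snap('side','s6');crop('s6',280,80,420,210,5)"
```

```text
target tcp [0.53992112 0.2875181  0.23413105]
t 10.75 pos [ 0.5998 -0.1518  0.2322] q [-24.5  29.6  83.5   0.   66.4 -86. ] F [ 0.2 -0.1 -2.9] open 0.265
dp mm [262.4 357.3  -4. ] turn [-19.99 -21.83   0.  ]
```

View pics/s6_c280_80.png

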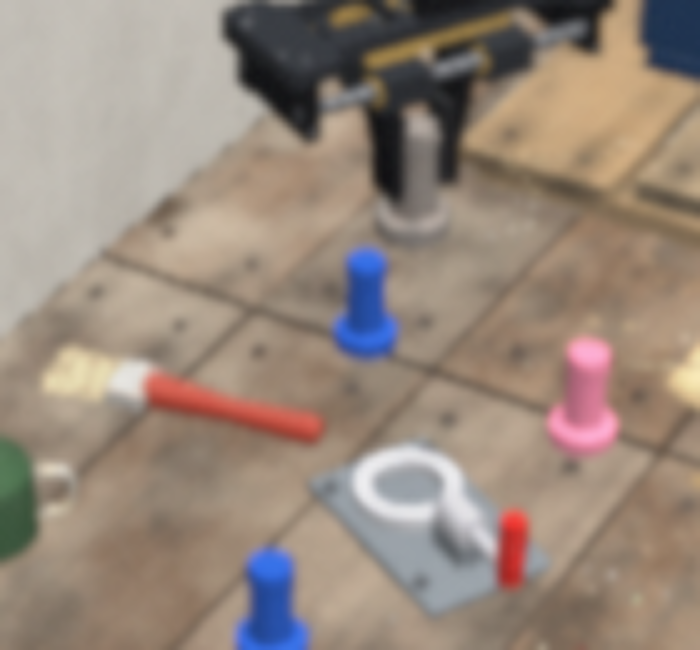

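jog_arm(
  rows=[
    {"dp": [12, 16, -5], "turn": [0, 0, 0], "grip": 0},
    {"dp": [30, 41, -12], "turn": [-2, -2, 0], "grip": 0},
    {"dp": [52, 71, -20], "turn": [-4, -4, 0], "grip": 0},
    {"dp": [75, 102, -20], "turn": [-6, -7, 0], "grip": 0},
    {"dp": [98, 133, -20], "turn": [-8, -9, 0], "grip": 0},
    {"dp": [121, 164, -20], "turn": [-10, -11, 0], "grip": 0},
    {"dp": [144, 195, -20], "turn": [-12, -13, 0], "grip": 0},
    {"dp": [167, 226, -20], "turn": [-14, -15, 0], "grip": 0},
    {"dp": [184, 250, -20], "turn": [-16, -17, 0], "grip": 0},
    {"dp": [197, 268, -20], "turn": [-18, -19, 0], "grip": 0},
  ],
)

```text
time_s: 11.8
position: [0.5496, 0.181, 0.2457]
tcp_rot: [[-0.809, 0.409, 0.422], [0.496, 0.861, 0.115], [-0.316, 0.303, -0.899]]
force: [-0.1, -0.4, -2.4]
opening: 0.261
```

jog_arm(
  rows=[
    {"dp": [0, 0, 0], "turn": [0, 0, 0], "grip": 0},
    {"dp": [0, 0, 0], "turn": [0, 0, 0], "grip": 0},
  ],
)

```text
time_s: 12.0
position: [0.5509, 0.1792, 0.2461]
tcp_rot: [[-0.809, 0.41, 0.422], [0.495, 0.861, 0.114], [-0.317, 0.301, -0.899]]
force: [-0.3, -0.3, -3.1]
opening: 0.265
```

```bash
cat >> h.py <<'E'
def target(L=[.6175,.306,.096],yaw=13.4,off=.0395,dist=.12):
    a=np.radians(yaw)
    v=np.array([-.5*np.cos(a),-.5*np.sin(a),np.cos(np.pi/6)])
    R0=np.array(bot.read_state()['tcp_rot'])
    z=-v; ax=np.cross(R0[:,2],z); an=np.arcsin(np.linalg.norm(ax)); R=Ro.from_rotvec(ax/np.linalg.norm(ax)*an).as_matrix()@R0
    return np.array(L)+v*(dist+off),R
E
python3 -c "
from h import *
plan(*target())
snap('side','s7');snap('wrist','w7');snap('top','t7')"
```

```text
t 12.0 pos [0.5509 0.1792 0.2461] q [  4.6  18.4 107.3   9.4  29.1 -64.2] F [-0.3 -0.3 -3.1] open 0.265
dp mm [66.4 85.1 18.5] turn [-2.19 -3.53  0.  ]
```

View pics/s7.png

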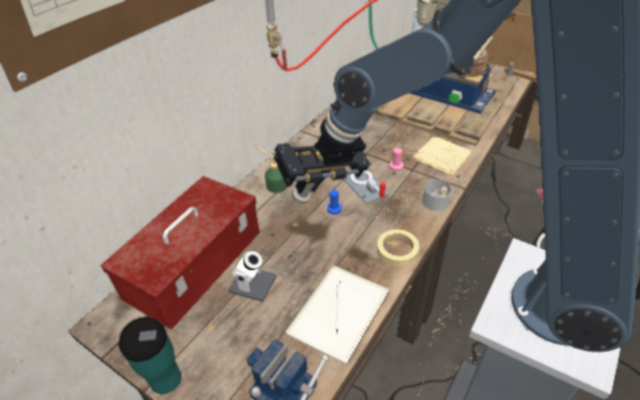

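View pics/w7.png

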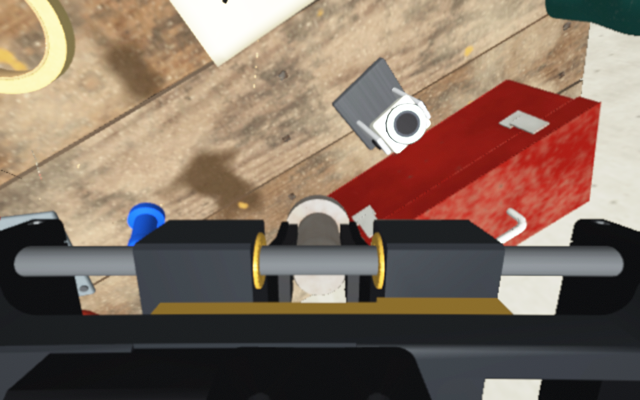

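```bash
python3 -c "
from h import *
crop('w7',325,50,445,165,6.0 and 6);crop('w7',270,180,370,260,6)"
```

```text
(no output)
```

View pics/w7_c325_50.png

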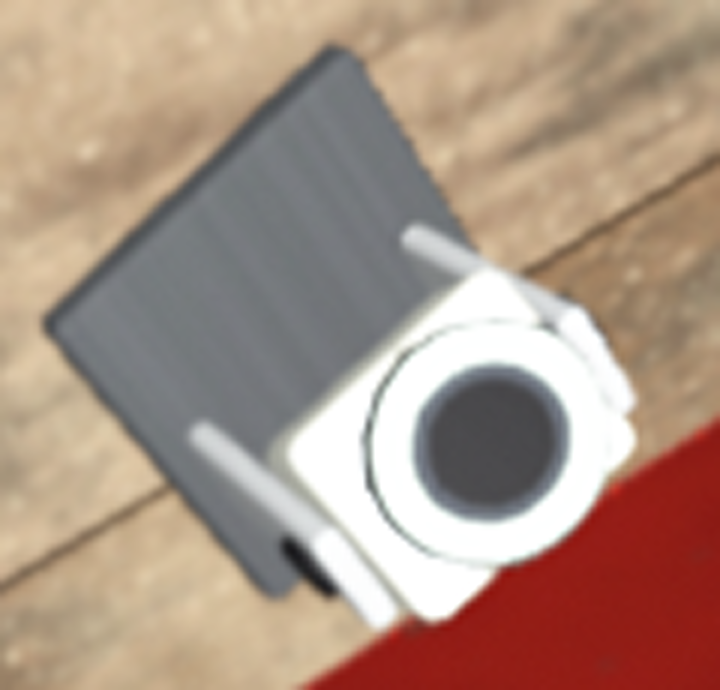

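View pics/w7_c270_180.png

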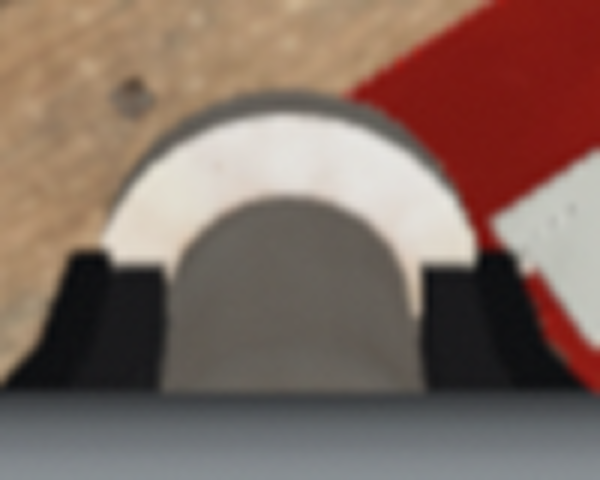

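```bash
python3 -c "
from h import *
ci,im,d=load('w7')
P=lambda c,z: atz(ci,(c[0]+.5)/6-.5+325,(c[1]+.5)/6-.5+50,z)
print('lens',P((492,442),.096))
A,B,C=P((342,55),.012),P((55,325),.012),P((275,593),.012)
print(A,B,C); 
for q in (A-B,C-B): print(np.linalg.norm(q),np.degrees(np.arctan2(q[1],q[0])))
st=bot.read_state();R=np.array(st['tcp_rot']);p=st['position']
for o in (.0175,.0225,.0275): 
  th=np.radians(np.arange(0,360,10)); q=np.stack([20*np.cos(th),20*np.sin(th),0*th+o*1000],1)/1000
  uv=proj(ci,p+q@R.T); print(o,uv[:,1].min(), uv[uv[:,1].argmin()], uv[:,0].min(),uv[:,0].max())
"
```

```text
lens [0.61517568 0.30684688 0.096     ]
[0.57686073 0.33470133 0.012     ] [0.59436035 0.26244934 0.012     ] [0.67824691 0.28360018 0.012     ]
0.07434101547656177 103.61500207700584
0.08651191825562861 14.151383204171728
0.0175 207.05689567018234 [317.89541024 207.05689567] 283.4306993623229 352.32591937318426
0.0225 204.6186454007425 [317.92189365 204.6186454 ] 284.36090245500384 351.44795536955206
0.0275 202.30820609518034 [317.94698833 202.3082061 ] 285.2434228462077 350.6150126027771
```

```bash
python3 -c "
from h import *
np.set_printoptions(precision=1,suppress=True)
ci,im,d=load('w7')
st=bot.read_state();R=np.array(st['tcp_rot']);p=st['position']
for v in range(193,246,3):
  row=[]
  for u in (300,309,318,327,336):
    q=(pt(ci,np.array(float(u)),np.array(float(v)),np.array(d[v,u]))-p)@R*1000
    row.append(str(q)) 
  print(v,*row)
"
```

```text
193 [-37.1 -26.5 282.2] [-38.3 -13.7 287.1] [-39.6  -0.7 292.7] [-40.8  12.7 297.5] [-38.6  25.6 288.7]
196 [-42.6 -26.8 286.5] [21.6 -5.6 36.4] [22.3  0.  33.5] [21.2  5.7 38.1] [-41.8  25.4 283.4]
199 [-46.8 -26.8 285.1] [21.8 -5.3 28.2] [22.2  0.  26.9] [21.3  5.5 30.4] [-44.3  25.  276.2]
202 [ 19.3 -10.9  30.7] [20.  -5.4 28.2] [20.6  0.  26.1] [20.2  5.4 27.6] [18.6 11.1 33.2]
205 [ 18.4 -10.7  27.1] [18.7 -5.3 26.2] [18.3  0.  27.5] [18.7  5.4 26.4] [17.8 10.9 29.3]
208 [ 16.7 -10.7  26.6] [16.8 -5.3 26.2] [16.7  0.  26.8] [16.5  5.4 27.4] [16.4 10.8 27.7]
211 [ 14.7 -10.7  27. ] [15.  -5.3 26.2] [15.1  0.  25.8] [15.   5.4 26.1] [14.9 10.8 26.5]
214 [ 12.9 -10.8  27. ] [13.6 -5.3 24.5] [14.6  0.1 21.6] [13.5  5.4 25.1] [13.1 10.8 26.4]
217 [ 11.  -10.8  26.7] [12.9 -5.2 21.1] [14.2  0.1 17.1] [13.3  5.3 20. ] [11.1 10.8 26.6]
220 [  9.5 -10.7  25.7] [13.2 -5.  14.7] [14.3  0.1 11.8] [13.3  5.1 14.7] [ 9.4 10.8 25.9]
223 [  8.8 -10.5  22.2] [13.2 -4.8  9.9] [14.1  0.1  7.2] [13.1  5.  10. ] [ 8.9 10.6 22.1]
226 [  8.8 -10.2  17. ] [12.8 -4.7  6.1] [13.9  0.1  3.2] [13.2  4.9  5.1] [ 9.  10.4 16.8]
229 [  8.8 -10.   12.3] [12.8 -4.6  1.5] [13.9  0.1 -1.4] [12.7  4.8  1.8] [ 8.8 10.1 12.4]
232 [ 8.9 -9.7  7.4] [12.4 -4.5 -1.8] [13.9  0.1 -5.6] [13.   4.7 -3.3] [9.8 9.7 5.1]
235 [ 9.1 -9.4  2.4] [13.  -4.3 -7.3] [13.1  0.1 -7.7] [13.2  4.6 -7.9] [9.  9.6 2.7]
238 [ 8.6 -9.2 -0.6] [ 13.9  -4.1 -13.5] [ 14.5   0.2 -15. ] [ 14.    4.4 -13.8] [ 9.7  9.3 -3.2]
241 [ 8.8 -8.9 -4.8] [ 13.4  -4.  -16. ] [ 14.2   0.2 -17.9] [ 13.9   4.3 -17. ] [ 9.2  9.1 -5.8]
244 [ 10.4  -8.5 -12.4] [ 13.7  -3.9 -20.2] [ 14.1   0.2 -21.1] [ 13.8   4.2 -20.3] [ 11.4   8.6 -14.6]
```

```bash
python3 -c "
from h import *
p,R=target([.6163,.3065,.096],13.7,.042)
p=p-R[:,0]*.0015
plan(p,R)"
```

```text
t 12.15 pos [0.5533 0.1778 0.2474] q [  4.4  18.4 107.2   9.4  29.  -64.2] F [ 0.5 -0.1 -3.1] open 0.268
dp mm [69.2 84.4 15.6] turn [-2.24 -3.19 -0.  ]
```

jog_arm(
  rows=[
    {"dp": [7, 9, 0], "turn": [0, 0, 0], "grip": 0},
    {"dp": [20, 24, 2], "turn": [-1, -1, 0], "grip": 0},
    {"dp": [35, 42, 5], "turn": [-1, -2, 0], "grip": 0},
    {"dp": [50, 60, 9], "turn": [-2, -3, 0], "grip": 0},
    {"dp": [60, 74, 12], "turn": [-2, -3, 0], "grip": 0},
    {"dp": [66, 81, 14], "turn": [-2, -3, 0], "grip": 0},
    {"dp": [69, 84, 15], "turn": [-2, -3, 0], "grip": 0},
    {"dp": [69, 84, 15], "turn": [-2, -3, 0], "grip": 0},
    {"dp": [69, 84, 15], "turn": [-2, -3, 0], "grip": 0},
    {"dp": [69, 84, 15], "turn": [-2, -3, 0], "grip": 0},
  ],
)

```text
time_s: 13.15
position: [0.5383, 0.286, 0.2375]
tcp_rot: [[-0.782, 0.395, 0.482], [0.504, 0.856, 0.116], [-0.366, 0.334, -0.868]]
force: [-0.3, 0.7, -3.8]
opening: 0.268
```

jog_arm(
  rows=[
    {"dp": [0, 0, 0], "turn": [0, 0, 0], "grip": 0},
    {"dp": [0, 0, 0], "turn": [0, 0, 0], "grip": 0},
    {"dp": [0, 0, 0], "turn": [0, 0, 0], "grip": 0},
  ],
)

```text
time_s: 13.45
position: [0.5381, 0.2865, 0.2376]
tcp_rot: [[-0.782, 0.394, 0.482], [0.504, 0.856, 0.117], [-0.366, 0.334, -0.868]]
force: [-0.2, 0.2, -3.4]
opening: 0.265
```

```bash
python3 -c "
from h import *
p,R=target([.6163,.3065,.096],13.7,.042)
p=p-R[:,0]*.0015
plan(p,R)
snap('side','s8');snap('wrist','w8');snap('top','t8');crop('s8',200,150,320,300,4);crop('t8',120,100,320,250,4)
plan(p,R)"
```

```text
t 13.45 pos [0.5381 0.2865 0.2376] q [ 18.8  21.4 106.   -6.5  23.1 -37.2] F [-0.2  0.2 -3.4] open 0.265
dp mm [-0.3  0.1  1. ] turn [-0.2  -0.17  0.  ]
t 13.6 pos [0.538  0.2867 0.2375] q [ 18.8  21.4 106.   -6.5  23.1 -37.2] F [ 0.6 -0.9 -3. ] open 0.268
dp mm [-0.4 -0.   0.9] turn [-0.2  -0.19  0.02]
```

View pics/s8_c200_150.png

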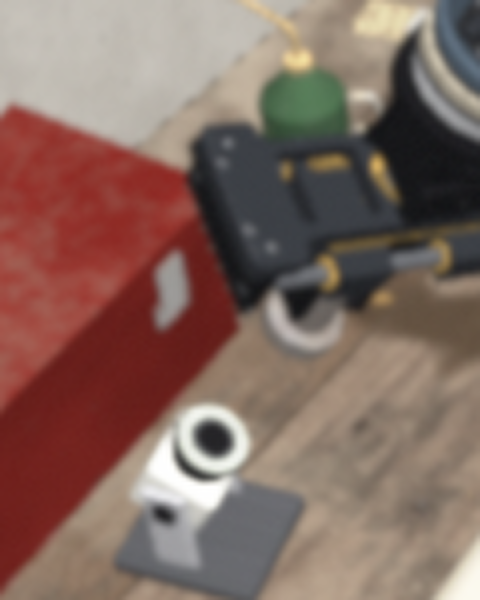

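View pics/w8.png

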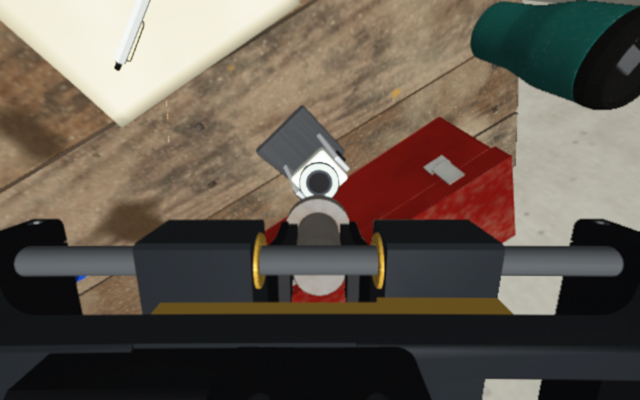

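```bash
python3 -c "
from h import *
np.set_printoptions(precision=1,suppress=True)
ci,im,d=load('w8');crop('w8',280,150,360,260,5)
st=bot.read_state();R=np.array(st['tcp_rot']);p=st['position']
pts=[]
for u,v in [(319,168),(306,181),(332,181),(309,171),(329,171),(319,181),(309,190),(329,190)]:
    q=(pt(ci,np.array(float(u)),np.array(float(v)),np.array(d[v,u]))-p)@R*1000;print((u,v),q)
for u,v in [(318,205),(318,208),(318,211),(318,229),(318,240),(300,214),(336,214)]:
    q=(pt(ci,np.array(float(u)),np.array(float(v)),np.array(d[v,u]))-p)@R*1000;print('punch',(u,v),q)
"
```

```text
(319, 168) [ 16.7   0.8 162.6]
(306, 181) [  2.9 -12.7 163.9]
(332, 181) [  2.9  14.2 164.1]
(309, 171) [ 13.1  -9.6 165.8]
(329, 171) [ 13.5  11.  163.5]
(319, 181) [  3.2   0.8 162.5]
(309, 190) [ -6.8  -9.7 164.3]
(329, 190) [ -6.7  11.2 163.9]
punch (318, 205) [16.8  0.  27. ]
punch (318, 208) [14.9  0.  27. ]
punch (318, 211) [13.1  0.  26.6]
punch (318, 229) [12.1  0.1 -1.2]
punch (318, 240) [ 13.3   0.1 -18.5]
punch (300, 214) [ 11.1 -10.8  27.1]
punch (336, 214) [11.3 10.8 26.4]
```

View pics/w8_c280_150.png

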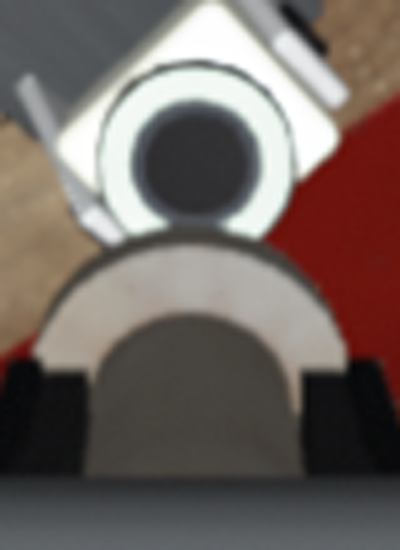

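View pics/t8.png

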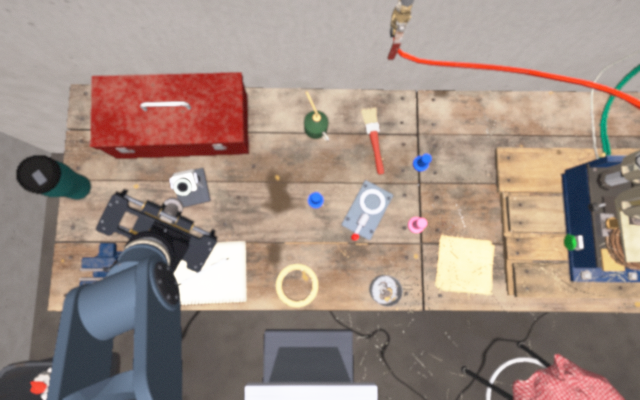

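The lens centre lies about 2 mm off the punch axis, with the face about 120 mm from the ring and the ring flat in the tool frame. The bolt is still out and the bystanders haven't moved. Letting it settle, then handing in.

jog_arm(
  rows=[
    {"dp": [2, 0, 0], "turn": [0, 0, 0], "grip": 0},
    {"dp": [2, 0, 0], "turn": [0, 0, 0], "grip": 0},
    {"dp": [2, 0, 0], "turn": [0, 0, 0], "grip": 0},
    {"dp": [2, 0, 0], "turn": [0, 0, 0], "grip": 0},
    {"dp": [2, 0, 0], "turn": [0, 0, 0], "grip": 0},
    {"dp": [2, 0, 0], "turn": [0, 0, 0], "grip": 0},
    {"dp": [2, 0, 0], "turn": [0, 0, 0], "grip": 0},
    {"dp": [2, 0, 0], "turn": [0, 0, 0], "grip": 0},
  ],
)

```text
time_s: 14.4
position: [0.5364, 0.2877, 0.2367]
tcp_rot: [[-0.783, 0.394, 0.482], [0.503, 0.856, 0.117], [-0.366, 0.334, -0.868]]
force: [0.2, 0.0, -3.5]
opening: 0.269
```

```bash
python3 -c "
from h import *
np.set_printoptions(precision=2,suppress=True)
s=bot.read_state();print(s['qvel'],s['position'],s['opening'],s['force'])
print(bot.hand_in())"
```

```text
[ 0.08  0.03  0.1   0.02 -0.08 -0.08] [0.54 0.29 0.24] 0.268786994128265 [ 0.23  0.03 -3.5 ]
the job is handed in; nothing more can be done
None
```

I pulled the red knob out to its stop and left it out, lifted the steel punch from its nest, and held its broad face to the inspection camera. I handed the job in at about 14.4 s while still holding it. No verdict is reported.

**Last checks:**
- **Bolt:** It moved about 23 mm. At the end the knob stopped while the pull force rose, which I took as the stop. It was still out in the last top view.
- **Punch position:** By wrist depth the face was about 120 mm from the lens. It was about 2 mm off the lens axis before a final 2 mm correction, which I did not photograph.
- **Alignment:** The lens ring lay flat in the tool frame, so the tool is square to the lens. The punch looked at most about 4° tilted in the jaws, within depth noise.
- **Stillness and grip:** Joint speeds were 0.1 degrees/s or less. The fingers held at an opening of 0.27, and the wrist force stayed steady at about 3.5 N, the punch's weight.
- **Surroundings:** The bystanders looked unmoved in the last top view, and no wrist force pointed to a touch on the camera.

**Disagreement:** The wrist camera put the face about 4 mm further along the tool than the grasp height implied, from either a slight slip or calibration error. I allowed for most of this, and the remainder is well inside the 100–140 mm window.

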